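Turn the bar kitchen's gas back on with the reset key and hold it

TASK

The gas has tripped off: take the gas key (rectangular bow, wide two-edged blade) off its peg on the key rack and push it fully home into the keyhole of the gas control box, rocking it a little to get past the sticky pins and never forcing it in. Then turn it clockwise a quarter turn to its stop against the spring and finish holding it there, key still gripped and turned. Leave the emergency button, the other two keys, the teacup and the gas cartridge alone.

Things in the scene. Friction and masses are not known exactly. Their poses are not given: they have to be found in the camera images.
- gas_key_bow (a point): Centre of the gas key's black bow, a rectangle 30 mm wide (y) x 36 high (z) x 8 thick (x), z from tip to bow. Key 45 g, 83 mm long, hangs blade down on any one of the rack's three pegs, the peg along its x through a hole 12 mm wide, 10 high, 1 to 11 mm above this point. Grip it from above by the narrow edges, across the 30 mm. Half a turn about z makes no difference to it.
- gas_key_shoulder (a point): Underside of the gas key's round steel shoulder (16 mm diameter, 4 mm thick), the stop; 30 mm below the centre of the bow, same axes. Above it a shank 12 x 6 mm, 8 mm long; below it a round neck of 3.8 mm diameter, 11 mm long, then the blade.
- gas_key_tip (a point): Tip of the gas key's steel blade, 65 mm below the centre of the bow, 35 mm below the shoulder; same axes. Blade flat, 12 mm wide (y) x 3.5 mm thick (x), 24 mm long, its last 4.4 mm tapering to 4 x 1.6 mm.
- rack: Fixed wooden key rack, base 90 x 290 x 14 mm; origin under its centre, y along it, x away from the robot. A cross bar, 99 to 125 mm high, front face at x = 13 mm, carries three steel pegs of 5 mm diameter at y = -90, 0, 90 mm that run to x = -37 mm, rising 6 degrees, 112 to 117 mm high. Keys hang near x = -12 mm.
- peg_tip (a point): Tip of the middle peg, 117 mm above the counter, axes of the rack. A key comes off by raising it 2 to 3 mm and drawing it 40 mm or more towards the rack's -x, rising with the peg's 6 degree slope.
- station: Fixed gas control box of grey sheet steel, 100 (x) x 180 (y) x 75 mm high; on its top the key switch, two small pilot lenses and the emergency button. Origin under its centre, z up.
- keyhole (a point): Centre of the keyhole, in the top of the key switch's square steel bezel (34 x 34 mm, 8 mm high), 83 mm above the counter, 50 mm to +y of the box's centre; axes of the box. A slot 13.5 mm along y x 5 mm along x with a 1.5 mm chamfer: the key goes in upright, its width along y. Home, the shoulder lies on the bezel, tip 35 mm down. It turns only within 3 mm of home and cannot then be drawn out.
- pins (a point): Inside the keyhole, 22 mm below it: the middle of three gummed-up pins, 16, 22 and 28 mm down, each stuck at a random place in the blade's way (met with the tip some 12 to 30 mm down). Straight pressing on a pin takes 5 to 30 N or jams; small turns to and fro, 0.1 rad either way, under a light push of 5 to 15 N slip the key past.
- cylinder (a joint): Turn of the lock cylinder, rad: 0 at rest (slot along the box's y), growing clockwise seen from above to its stop at 1.57. The key has about 0.13 rad of play in it. A spring drives it back to 0 when let go: 0.02 N m at rest, 0.12 N m at the stop.
- stop_button (a joint): Push of the emergency button, m: 0 out, 0.006 fully pressed. A mushroom of 40 mm diameter, 37 mm high above the box's top, 95 mm to -y of the keyhole.
- ring_key_mid (a point): Middle of another key on the rack: ring-shaped bow of 32 mm outer diameter, narrow blade, 74 mm long. Not to be disturbed.
- tube_key_mid (a point): Middle of the third key on the rack: triangular wire bow, round tubular shank with a side bit, 81 mm long. Not to be disturbed.
- teacup_mid (a point): Centre of a white teacup, 78 mm wide, 68 mm high, standing on the counter.
- cartridge_mid (a point): Centre of a white gas cartridge, 68 mm diameter, 190 mm high, standing on the counter.

How it is judged:
By the outcome, as a careful person would: the job done as asked, in the order asked, and still so for the second after the job is handed in, while the arm keeps its last pose, push and grip.
It also fails if it takes over 72 s, if anything falls off the work surface, if the arm or the gripper's body presses on something with over 40 N, if the wrist force passes 120 N, or if a joint passes its speed limit or range.

ROBOT

A 7-joint arm with a two-finger parallel gripper is mounted at the origin on the work surface. World frame = base frame: x ahead of the robot, y to its left, z up, the work surface at z = 0. Lengths are in m, angles in rad, forces in N, time in s.
With the tool pointing down it reaches from about 0.4 to 0.85 m from the base axis. Payload 10.4 kg.
Tool frame: the origin (TCP) lies midway between the tips of the shut fingers; the grasp point (between the pads) lies 19 mm behind it; z points along the fingers, y is the line along which they close (so a half turn about z gives the same grasp; the last joint's range is limited). The gripper opens to 87 mm and grips with 3 to 60 N. Pads are 19 mm wide; open, the fingers measure 117 mm over their backs; the gripper's body (75 mm by 190 mm) begins 51 mm behind the grasp point.
Start: joints at [1.269, 0.332, -0.065, 1.46, 0.022, 1.35, -0.088], TCP at [0.172, -0.601, 0.223] pointing down, gripper open.
Joint ranges: [-2.6, 2.6], [-0.5, 2.12], [-1.47, 1.34], [0.16, 2.42], [-1.27, 4.41], [0.06, 2.06], [-2.6, 2.6]. Speed limits (rad/s): [2.22, 2.22, 2.79, 2.79, 3.14, 3.14, 3.14].

INTERFACE

Orientations are given as a unit quaternion [x, y, z, w].
In Python, from bench import r gives the robot as it stands.
- The arm moves only by the tool arm_command, never from a script. Its argument "moves" is one flat list of numbers, 4 for each row, row after row: the shift along the tool's x, y, z in cm, then the turn about the tool's z in degrees. A call has 1 to 12 rows; each row shifts and turns the commanded pose from where the row before left it, along the tool's axes as they then stand; what a row does not reach is not made up. A row lasts 1/12 s, in which the tool goes at most 41.7 mm and 7.16 degrees, less where a joint would pass 70% of its speed; a pose out of reach is approached as far as the arm can. A call with a gripper value outside its range is refused whole. "fingers" is the opening in per cent of the stroke, from 0 (shut) to 100 (fully open), set as the call begins (left out, the last holds). The fingers move at their own pace and stop on an object; "squeeze" is the grip in N (left out, the last holds). Time passes only in rows, so rows that do not move let the fingers close. It gives the time, the measured TCP pose, the force, the opening and the grip force at its end, in the units of the state.
- r.read_state(): the state, without advancing time (a new reading comes with each control period).
- r.camera(name): name is "side" or "top" or "wrist"; returns the picture (400x640x3 uint8, red, green, blue); there is no depth.
- r.camera_info(name): a dict with "fx", "fy", "cx", "cy" (pixels), "k1" (the pictures are not rectified: a ray, as slopes to the right and down, at radius r is drawn at 1 + k1 r^2 times it, then the intrinsics apply), "origin" and "attitude" of the camera in the world. Camera axes: x right, y up, looking along -z (the intrinsics and any distortion apply to the point x, -y, -z); pixel columns grow to the right and rows downward; lengths in m; the calibration is good to about 2 mm. A picture is of the moment at which its call begins: read the wrist's pose just before it. camera_info takes no time and is no camera call; for the wrist camera it gives the pose at the moment of the call.
- r.close_job(): hands the job in; it is judged then, once.
The state is a dict: "time": time; "joint_positions": joint angles; "joint_vel": joint speeds; "joint_torque": joint torques, N m; "ee_pos": TCP position; "eef_rot": TCP orientation; "ft_force": force on the tool from outside, world axes, zero at the start; "torque": the same for the moment, N m; "width": finger opening in m; "grip_force": force on a finger pad.
Only numpy, scipy, OpenCV 4.12 (cv2) and the standard library are available. Lean on these libraries where they do the work, as an engineer would, in place of code of your own. Each camera call takes 0.05 s, during which the arm holds its last target. There are 200 camera calls.

## Working session

There is one attempt and no reset: what is moved stays moved. The work goes in short steps, Python scripts to look and compute and a tool call to move; the robot and the scene stay as the last step left them, time stands still between calls to the robot, and variables do not carry over. Pictures are saved under pics/ and viewed, at most 13 in all, crops included, and the job is handed in when it is done.

Besides the shell and the picture viewer there is one more tool, called after "Call:" by a JSON object that holds its "op" and its "data". arm_command: Moves the arm, as the interface text tells. Its arguments: {"type":"object","properties":{"moves":{"type":"array"},"fingers":{"type":"number"},"squeeze":{"type":"number"}},"required":["moves"]}

```bash
mkdir -p pics; ls; python3 - <<'E'
from bench import r
import cv2,numpy as np
s=r.read_state();print(s['time'],s['ee_pos'],s['eef_rot'],s['width'],s['ft_force'])
for n in('side','top','wrist'):
    i=r.camera_info(n);print(n,i)
    cv2.imwrite(f'pics/{n}0.png',r.camera(n)[:,:,::-1])
E
```

```text
pics
0.0 [ 0.1719018  -0.60049122  0.22176532] [ 9.90294667e-01  1.38981877e-01 -1.21214017e-04 -7.03956577e-04] 0.0868416783908847 [-0.86534965  0.03108322 -0.54534545]
side {'fx': 375.369290463765, 'fy': 375.369290463765, 'cx': 319.71920498693464, 'cy': 195.17627091447454, 'k1': -0.009341094903721571, 'origin': array([ 0.40393094, -0.76584241,  0.89012649]), 'attitude': array([ 0.35175044, -0.03694167, -0.09758811,  0.93025991])}
top {'fx': 485.37990340818703, 'fy': 485.37990340818703, 'cx': 325.8839187610656, 'cy': 199.12292793363392, 'k1': -0.09092938486116295, 'origin': array([ 0.408182  , -0.07043718,  1.3559835 ]), 'attitude': array([-0.03209272,  0.04829075,  0.7120024 , -0.699779  ])}
wrist {'fx': 312.0526495426738, 'fy': 312.0526495426738, 'cx': 325.2413206861025, 'cy': 201.4508426598245, 'k1': 0.01778932390182409, 'origin': array([ 0.24652898, -0.57928814,  0.38491579]), 'attitude': array([-0.11459673,  0.08659372, -0.59578594,  0.79019506])}
```

View pics/side0.png

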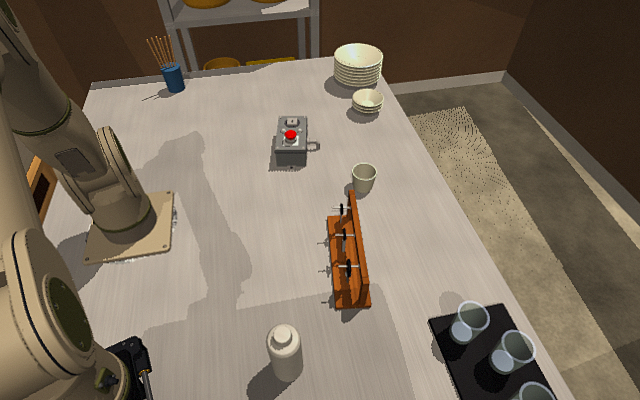

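View pics/top0.png

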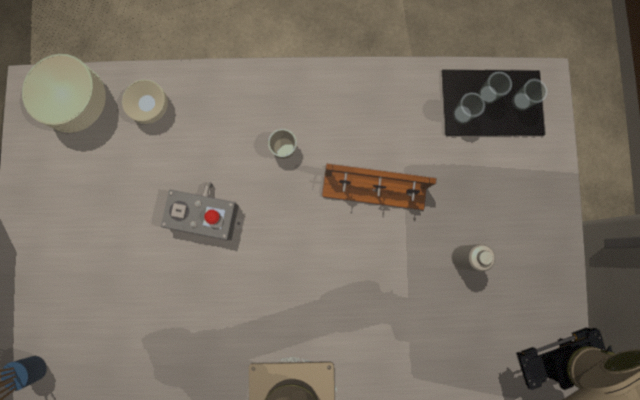

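The side view shows the box at (292,140), with the keyhole beyond the red button, and the rack at (347,250) with three keys. The top view has the rack at (380,188), the box at (200,215) and the keyhole bezel near (179,211). I'll enlarge the rack and box next.

```bash
cat > h.py <<'E'
import numpy as np,cv2
from scipy.spatial.transform import Rotation as R
from bench import r
def ray(i,u,v):
    K=np.array([[i['fx'],0,i['cx']],[0,i['fy'],i['cy']],[0,0,1.]])
    p=cv2.undistortPoints(np.array([[[u,v]]],float),K,np.array([i['k1'],0,0,0.]))[0,0]
    return np.array(i['origin']),R.from_quat(i['attitude']).apply([p[0],-p[1],-1])
def plane(i,u,v,z):
    o,d=ray(i,u,v);return o+d*(z-o[2])/d[2]
def proj(i,P):
    q=R.from_quat(i['attitude']).inv().apply(np.array(P)-i['origin'])
    x,y=q[0]/-q[2],-q[1]/-q[2];f=1+i['k1']*(x*x+y*y)
    return np.array([i['cx']+i['fx']*x*f,i['cy']+i['fy']*y*f])
def tri(a,b):
    (o,d),(p,e)=a,b
    t=np.linalg.lstsq(np.c_[d,-e],p-o,rcond=None)[0]
    A=o+d*t[0];B=p+e*t[1];return (A+B)/2,np.linalg.norm(A-B)
def yaw(q):  # tool x axis and y axis in the world
    M=R.from_quat(q).as_matrix();return M
E
python3 - <<'E'
import cv2,numpy as np
s=cv2.imread('pics/side0.png');t=cv2.imread('pics/top0.png')
a=cv2.resize(s[190:310,310:380],None,fx=5,fy=5,interpolation=cv2.INTER_CUBIC)
b=cv2.resize(t[155:220,315:445],(450,225),interpolation=cv2.INTER_CUBIC)
c=cv2.resize(t[180:250,155:245],(450,350),interpolation=cv2.INTER_CUBIC)
o=np.zeros((600,800,3),np.uint8);o[:,:350]=a;o[:225,350:]=b;o[235:585,350:]=c
cv2.imwrite('pics/z1.png',o)
from h import *
i=r.camera_info('top')
for n,u,v,z in [('rackL',322,197,.014),('rackR',425,209,.014),('barL',327,165,.125),('barR',435,179,.125),('bezel',179,211,.083),('btn',212,217,.112)]:print(n,plane(i,u,v,z))
E
```

```text
rackL [ 0.56736142 -0.09195565  0.014     ]
rackR [ 0.52894485 -0.37974158  0.014     ]
barL [ 0.63696825 -0.10451217  0.125     ]
barR [ 0.59650487 -0.38370514  0.125     ]
bezel [0.52806321 0.28709368 0.083     ]
btn [0.50853576 0.19320368 0.112     ]
```

View pics/z1.png

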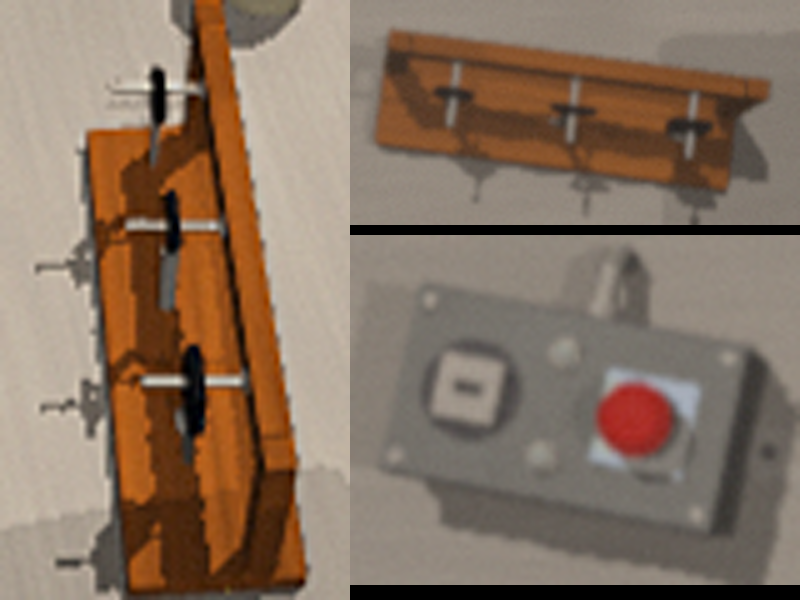

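The middle key seems to have the wide blade, and the wrist camera will confirm that. I'll plan the approach now.

```bash
cat >> h.py <<'E'
def plan(target,yawdeg):
    """shift in tool axes now (cm) and turn (deg, about tool z) to TCP target, tool x at yawdeg"""
    s=r.read_state();M=R.from_quat(s['eef_rot']).as_matrix()
    y0=np.degrees(np.arctan2(M[1,0],M[0,0]))
    print('t',round(s['time'],2),'ee',s['ee_pos'].round(4),'yaw',y0.round(2),'tilt',M[:2,2].round(4),'j7',round(s['joint_positions'][6],2))
    print('shift cm',(M.T@(np.array(target)-s['ee_pos'])*100).round(2),'turn',round(-(yawdeg-y0),2))
E
python3 - <<'E'
from h import *
i=r.camera_info('top')
a=plane(i,379.4,186.8,.11);b=plane(i,315+104/450*130,155+95/225*65,.11);c=plane(i,315+339/450*130,155+127/225*65,.11)
print(a,b,c)
print('key slots rack yaw',np.degrees(np.arctan2(*(b-c)[:2])))
w=r.camera_info('wrist');print(R.from_quat(w['attitude']).apply([0,0,-1]))
plan([a[0],a[1],.27],172)
E
```

```text
[ 0.58031332 -0.24018296  0.11      ] [ 0.59308856 -0.15094095  0.11      ] [ 0.56614836 -0.32768178  0.11      ]
key slots rack yaw 8.666752552229932
[-0.27333643 -0.07811059 -0.95874185]
t 0.15 ee [ 0.1719 -0.6006  0.2219] yaw 15.97 tilt [-0.0004  0.001 ] j7 -0.09
shift cm [ 49.18 -23.42  -4.79] turn -156.03
```

Call:
{"op": "arm_command", "data": {"moves": [0,0,-4,0,3.7,-1.75,-0.5,0,3.7,-1.75,0,0,3.7,-1.75,0,0,3.7,-1.75,0,0,3.7,-1.75,0,0,3.7,-1.75,0,0,3.7,-1.75,0,0,3.7,-1.75,0,0,3.7,-1.75,0,0,3.7,-1.75,0,0,3.7,-1.75,0,0]}}

```text
time: 1.15
ee_pos: [0.5114, -0.3023, 0.2675]
eef_rot: [0.99, 0.139, -0.0, 0.0]
ft_force: [0.5, -0.3, -0.2]
width: 0.0872
grip_force: 0.0
```

Call:
{"op": "arm_command", "data": {"moves": [3.5,-1.75,0,0,3.5,-1.7,0,0,0,0,0,-7,0,0,0,-7,0,0,0,-7,0,0,0,-7,0,0,0,-7,0,0,0,-7,0,0,0,-7,0,0,0,-7,0,0,0,-7,0,0,0,-7]}}

```text
time: 2.15
ee_pos: [0.568, -0.2514, 0.2672]
eef_rot: [0.729, 0.684, -0.0, -0.0]
ft_force: [0.1, 0.0, -0.8]
width: 0.0874
grip_force: 0.0
```

Call:
{"op": "arm_command", "data": {"moves": [0,0,0,-7,0,0,0,-7,0,0,0,-7,0,0,0,-7,0,0,0,-7,0,0,0,-7,0,0,0,-7,0,0,0,-7,0,0,0,-7,0,0,0,-7,0,0,0,-7,0,0,0,-7]}}

```text
time: 3.15
ee_pos: [0.568, -0.2514, 0.2673]
eef_rot: [0.084, 0.996, 0.0, -0.0]
ft_force: [0.6, 0.6, 0.3]
width: 0.087
grip_force: 0.0
```

```bash
python3 - <<'E'
from h import *
plan([.5803,-.2402,.27],172)
cv2.imwrite('pics/w1.png',r.camera('wrist')[:,:,::-1])
E
```

```text
t 3.15 ee [ 0.568  -0.2514  0.2673] yaw 170.31 tilt [-0.0005  0.0001] j7 1.56
shift cm [-1.03  1.32 -0.28] turn -1.69
```

View pics/w1.png

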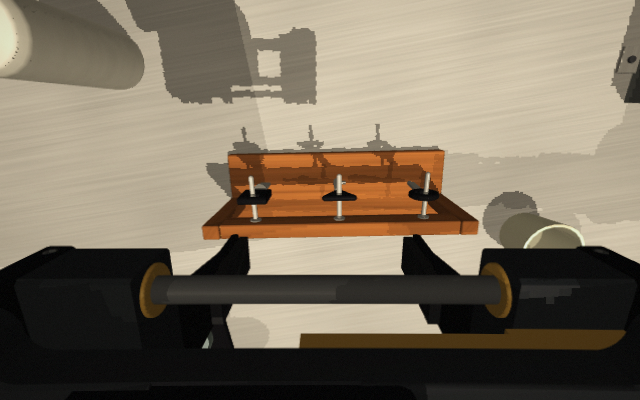

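The picture puts the bar towards the image bottom, with keys at (253,196) rectangular?, (339,196) triangular? and (424,195) round?. I'll enlarge it to tell them apart.

```bash
python3 - <<'E'
from h import *
a=cv2.imread('pics/w1.png')[140:245,200:480]
b=cv2.imread('pics/side0.png')[195:300,315:375]
a=cv2.resize(a,(800,300),interpolation=cv2.INTER_CUBIC);
o=np.zeros((600,800,3),np.uint8);o[:300]=a
b=cv2.rotate(cv2.imread('pics/side0.png')[195:310,315:375],cv2.ROTATE_90_COUNTERCLOCKWISE);b=cv2.resize(b,(560,292),interpolation=cv2.INTER_CUBIC);o[304:596,:560]=b
cv2.imwrite('pics/z2.png',o)
E
```

```text
(no output)
```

View pics/z2.png

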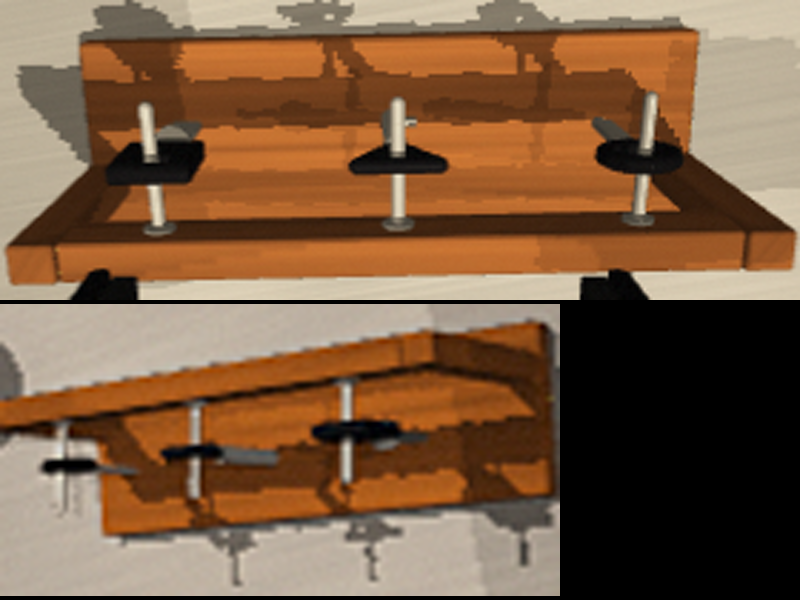

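The gas key, with its rectangular bow and wide grey blade, is the left one in the wrist view, on the -y peg at (253,197). The triangle is in the middle and the ring is on the right.

```bash
python3 - <<'E'
from h import *
s=r.read_state();w=r.camera_info('wrist')
print('bow top',plane(w,252.5,202,.124),'ends',plane(w,237.5,204,.124),plane(w,267,203.5,.124))
print('bar top edge ends',plane(w,202+0,226,.125),plane(w,200+800*.35,221,.125))
for P in ([.566,-.328,.124],):
  for tcp in ([.566,-.328,.24],[.536,-.325,.21],[.536,-.325,.19]):
    # project with translated camera
    v=dict(w);v['origin']=w['origin']+np.array(tcp)-s['ee_pos'];print(tcp,proj(v,P),proj(v,np.array(tcp)))
plan([.536,-.325,.20],171.5)
E
```

```text
bow top [ 0.56871402 -0.32751755  0.124     ] ends [ 0.56836011 -0.34315415  0.124     ] [ 0.5726474  -0.31321989  0.124     ]
bar top edge ends [ 0.58560317 -0.38494786  0.125     ] [ 0.62606318 -0.09904073  0.125     ]
[0.566, -0.328, 0.24] [325.67204089 197.12732189] [325.82132403 252.22278381]
[0.536, -0.325, 0.21] [327.79018532 240.06623878] [325.82132403 252.22278381]
[0.536, -0.325, 0.19] [327.970896   250.13312504] [325.82132403 252.22278381]
t 3.2 ee [ 0.5679 -0.2515  0.2672] yaw 170.84 tilt [-0.0006  0.0001] j7 1.57
shift cm [ 1.98 -7.76  6.72] turn -0.66
```

Call:
{"op": "arm_command", "data": {"moves": [0,-4,1,-1,0,-3.7,1,0,0,0,2,0,0,0,0.8,0,0,0,0,0,0,0,0,0]}}

```text
time: 3.7
ee_pos: [0.5558, -0.3258, 0.2198]
eef_rot: [0.078, 0.997, 0.0, -0.0]
ft_force: [-0.2, -0.2, 0.2]
width: 0.0872
grip_force: 0.0
```

```bash
python3 - <<'E'
from h import *
plan([.5685,-.3275,.22],171.9)
w=r.camera_info('wrist');np.save('w2.npy',w,allow_pickle=True)
im=r.camera('wrist')[:,:,::-1];cv2.imwrite('pics/w2.png',im)
p=proj(w,[.5685,-.3275,.124]).round().astype(int);print(p)
c=im[p[1]-50:p[1]+50,p[0]-66:p[0]+67];cv2.imwrite('pics/w2c.png',cv2.resize(c,None,fx=6,fy=6,interpolation=cv2.INTER_CUBIC))
E
```

```text
t 3.7 ee [ 0.5558 -0.3258  0.2198] yaw 171.0 tilt [-0.0001  0.0008] j7 1.67
shift cm [-1.28  0.03 -0.02] turn -0.9
[326 217]
```

View pics/w2c.png

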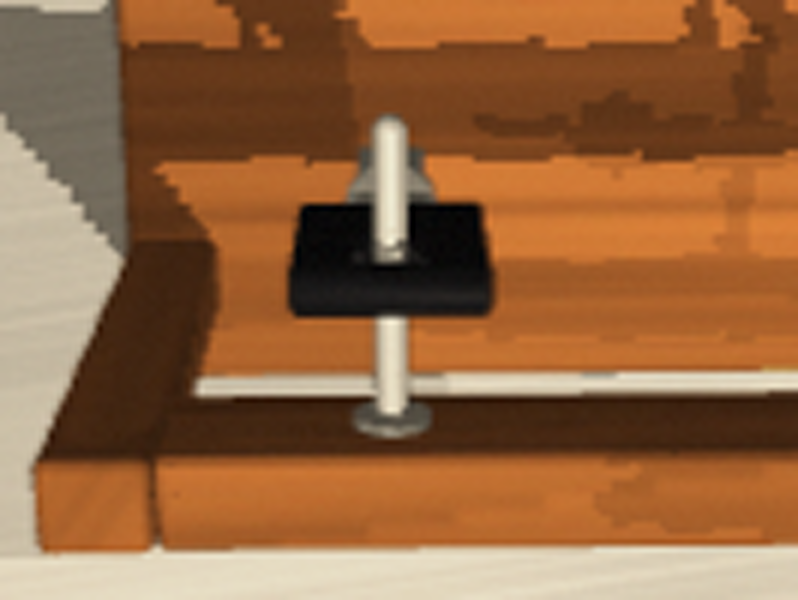

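The gas key is close up: its bow top face is the strip at crop (289–493, 278–315), or image (325.2,216.5), with the peg in line at column 391.

```bash
python3 - <<'E'
from h import *
w=np.load('w2.npy',allow_pickle=True).item()
f=lambda x,y,z=.124:plane(w,260+x/6,167+y/6,z)
c=f(391,297);print('c',c,'len',np.linalg.norm(f(289,314)-f(493,314)),'thk',f(391,278)-f(391,316))
d=f(493,314)-f(289,314);print('key yaw',np.degrees(np.arctan2(d[0],d[1])));d=f(798,545,.125)-f(160,550,.125);print('bar yaw',np.degrees(np.arctan2(d[0],d[1])))
print('peg tip',f(391,118,.117))
plan([c[0],c[1],.20],171.8)
plan([c[0],c[1],.087],171.8)
E
```

```text
c [ 0.56759275 -0.32810958  0.124     ] len 0.029949429060276356 thk [-0.00581765  0.00092235  0.        ]
key yaw 9.00954214488534
bar yaw 8.497366228574773
peg tip [ 0.54266707 -0.32415784  0.117     ]
t 3.75 ee [ 0.5562 -0.3259  0.2207] yaw 171.04 tilt [ 0.0011 -0.0001] j7 1.67
shift cm [-1.16 -0.04  2.07] turn -0.76
t 3.75 ee [ 0.5562 -0.3259  0.2207] yaw 171.04 tilt [ 0.0011 -0.0001] j7 1.67
shift cm [-1.15 -0.04 13.37] turn -0.76
```

Call:
{"op": "arm_command", "data": {"moves": [-1.15,0,2,0,0,0,3,0,0,0,3,0,0,0,2.5,0,0,0,1.5,0,0,0,1.3,0,0,0,0,0]}}

```text
time: 4.33
ee_pos: [0.5663, -0.3284, 0.0851]
eef_rot: [0.078, 0.997, 0.0, -0.001]
ft_force: [0.2, 0.3, -0.9]
width: 0.087
grip_force: 0.0
```

Call:
{"op": "arm_command", "data": {"moves": [0,0,0,0,0,0,0,0,0,0,0,0,0,0,0,0,0,0,0,0,0,0,0,0,0,0,0,0,0,0,0,0,0,0,0,0,0,0,0,0], "fingers": 20, "squeeze": 40}}

```text
time: 5.17
ee_pos: [0.5667, -0.3291, 0.0865]
eef_rot: [0.079, 0.997, -0.0, -0.0]
ft_force: [0.7, -0.2, 0.1]
width: 0.0292
grip_force: 40.0
```

Call:
{"op": "arm_command", "data": {"moves": [0,0,-0.13,0,0,0,-0.12,0,0,0,0,0,0.7,0,-0.07,0,0.8,0,-0.08,0,0.8,0,-0.09,0,0.8,0,-0.08,0,0.8,0,-0.08,0,0.8,0,-0.09,0,0.8,0,-0.08,0,0.8,0,-0.08,0,0,0,0,0]}}

```text
time: 6.17
ee_pos: [0.5029, -0.3195, 0.0958]
eef_rot: [0.079, 0.997, -0.0, -0.0]
ft_force: [0.0, -0.5, -0.3]
width: 0.0293
grip_force: 40.0
```

```bash
python3 - <<'E'
from h import *
s=r.read_state();print(s['ee_pos'],s['width'],s['grip_force'],s['ft_force'])
w=r.camera_info('wrist');np.save('w3.npy',w,allow_pickle=True)
im=r.camera('wrist')[:,:,::-1];cv2.imwrite('pics/w3.png',im)
i=r.camera_info('top')
b=plane(i,155+(467-350)/5,180+(388-235)/5,.083);print('keyhole',b)
o=im[130:330,205:445];cv2.imwrite('pics/w3c.png',cv2.resize(o,None,fx=3,fy=3,interpolation=cv2.INTER_CUBIC))
plan([b[0],b[1],.19],168.3)
E
```

```text
[ 0.50294415 -0.31949425  0.09578134] 0.029348584963617183 40.00022465363145 [ 0.00670361 -0.54939049 -0.27632778]
keyhole [0.52914727 0.28870904 0.083     ]
t 6.22 ee [ 0.5038 -0.3196  0.0958] yaw 170.94 tilt [-0.0001 -0.0007] j7 1.66
shift cm [ 7.08 60.46 -9.46] turn 2.64
```

View pics/w3c.png

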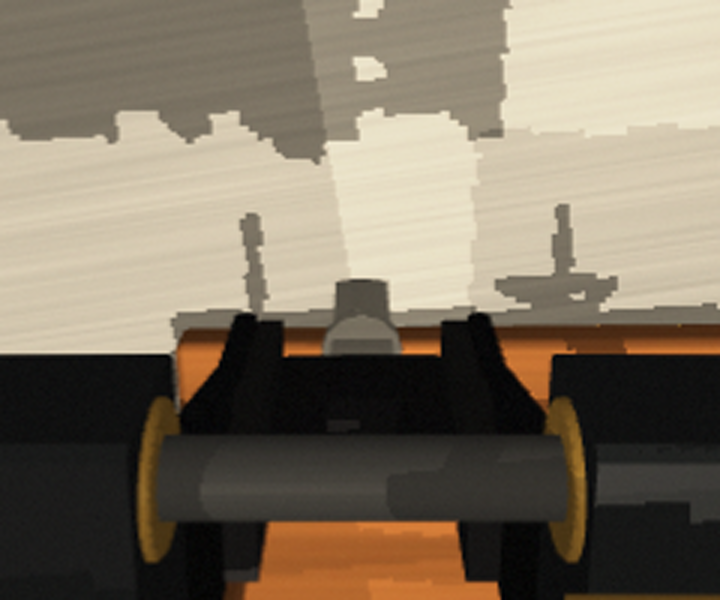

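Call:
{"op": "arm_command", "data": {"moves": [0,0,-3.5,0,0,0,-3.5,0,0,0,-2.5,0,0.5,4,0,0,0.5,4,0,0,0.5,4,0,0,0.5,4,0,0,0.5,4,0,0,0.5,4,0,0,0.5,4,0,0,0.5,4,0,0,0.5,4,0,0]}}

```text
time: 7.22
ee_pos: [0.5165, 0.0455, 0.1909]
eef_rot: [0.079, 0.997, -0.0, 0.001]
ft_force: [0.4, 0.1, -1.5]
width: 0.0297
grip_force: 40.0
```

Call:
{"op": "arm_command", "data": {"moves": [0.5,4,0,0,0.5,4,0,0,0.5,4,0,0,0.5,4,0,0,0.5,4,0,0,0,3,0,2.5,0,1.4,0,0,0,0,0,0,0,0,0,0,0,0,0,0]}}

```text
time: 8.05
ee_pos: [0.531, 0.2872, 0.1903]
eef_rot: [0.101, 0.995, -0.0, -0.0]
ft_force: [1.0, -1.3, -0.6]
width: 0.0293
grip_force: 40.0
```

```bash
python3 - <<'E'
from h import *
w3=np.load('w3.npy',allow_pickle=True).item()
# tip estimate in grasp: relative to TCP (.5033,-.3195,.0958)
p=plane(w3,205+361/3,130+281/3,.0958-.046);print('tip rel',p-np.array([.5033,-.3195,.0958]))
plan([.5291,.2887,.19],168.3)
s=r.read_state();w=r.camera_info('wrist');np.save('w4.npy',w,allow_pickle=True)
im=r.camera('wrist')[:,:,::-1];cv2.imwrite('pics/w4.png',im)
o=im[130:280,225:425];cv2.imwrite('pics/w4c.png',cv2.resize(o,None,fx=4,fy=4,interpolation=cv2.INTER_CUBIC))
E
```

```text
tip rel [-0.00050878 -0.00030483 -0.046     ]
t 8.05 ee [0.531  0.2872 0.1903] yaw 168.44 tilt [-0.0001 -0.0006] j7 0.52
shift cm [0.22 0.11 0.03] turn 0.14
```

View pics/w4c.png

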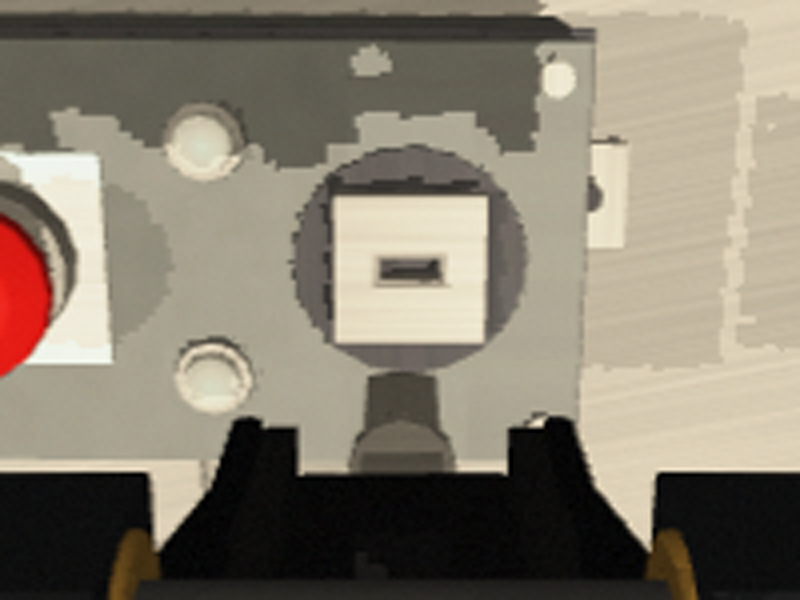

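The slot centre is at crop (410,270), or image (327.5,197.5). The bezel corners are (332,195)–(488,344) and the key tip is at crop (402,374). The alignment is already close.

```bash
python3 - <<'E'
from h import *
w=np.load('w4.npy',allow_pickle=True).item()
f=lambda x,y,z=.083:plane(w,225+(x+.5)/4-.5,130+(y+.5)/4-.5,z)
g=im=cv2.cvtColor(cv2.imread('pics/w4.png'),cv2.COLOR_BGR2GRAY)
m=(g[175:220,303:352]>195).astype(np.uint8)
n,l,st,ce=cv2.connectedComponentsWithStats(m);k=1+st[1:,4].argmax();q=cv2.findContours((l==k).astype(np.uint8),0,2)[0][0]
rc=cv2.minAreaRect(q);print(rc);box=cv2.boxPoints(rc)+[303,175]
B=np.array([plane(w,u,v,.083) for u,v in box]);print('bezel c',B.mean(0),'sides',np.linalg.norm(B-np.roll(B,1,0),axis=1))
for a in range(4):
  d=B[a]-B[a-1];print(np.degrees(np.arctan2(d[1],d[0])))
h=f(410,270);print('slot',h,'bezc',f(410,269.5));d=f(488,344)-f(332,344);print('yaw',np.degrees(np.arctan2(d[0],d[1])))
for z in(.143,.1443,.146):
  t=f(402,373.5,z);print('tip',t-np.array([.531,.2872,.1903]),np.linalg.norm(f(438,373.5,z)-f(366,373.5,z)))
plan([h[0],h[1],.19],168.3)
E
```

```text
((24.5, 22.0), (36.0, 37.0), 90.0)
bezel c [0.52919141 0.28918685 0.083     ] sides [0.03370021 0.03275185 0.03369652 0.03389622]
167.57243225750523
78.43988845460059
-10.48174794007042
-101.5503083085367
slot [0.52895474 0.28889191 0.083     ] bezc [0.5288401  0.28891518 0.083     ]
yaw 11.550249783918616
tip [-0.00012121 -0.00045009 -0.0473    ] 0.012931691879455146
tip [-0.00059873 -0.00035028 -0.046     ] 0.012851796701313221
tip [-0.00122317 -0.00021975 -0.0443    ] 0.01274731839143543
t 8.1 ee [0.5312 0.2867 0.1904] yaw 168.38 tilt [ 0.0002 -0.0008] j7 0.52
shift cm [0.26 0.17 0.04] turn 0.08
```

Call:
{"op": "arm_command", "data": {"moves": [0.22,0.17,1.5,0,0,0,1.5,0,0,0,1.5,0,0,0,1,0,0,0,0,0,0,0,0,0]}}

```text
time: 8.6
ee_pos: [0.5291, 0.2894, 0.1356]
eef_rot: [0.101, 0.995, -0.0, -0.0]
ft_force: [-0.1, -0.6, 0.5]
width: 0.0293
grip_force: 40.0
```

```bash
python3 - <<'E'
from h import *
for z in(.129,):plan([.529,.2892,z],168.4)
w=r.camera_info('wrist');np.save('w5.npy',w,allow_pickle=True)
im=r.camera('wrist')[:,:,::-1];o=im[170:270,265:385];cv2.imwrite('pics/w5c.png',cv2.resize(o,None,fx=6,fy=6,interpolation=cv2.INTER_CUBIC))
E
```

```text
t 8.6 ee [0.5291 0.2894 0.1356] yaw 168.41 tilt [-0.0003 -0.0005] j7 0.49
shift cm [ 0.01 -0.02  0.66] turn 0.01
```

View pics/w5c.png

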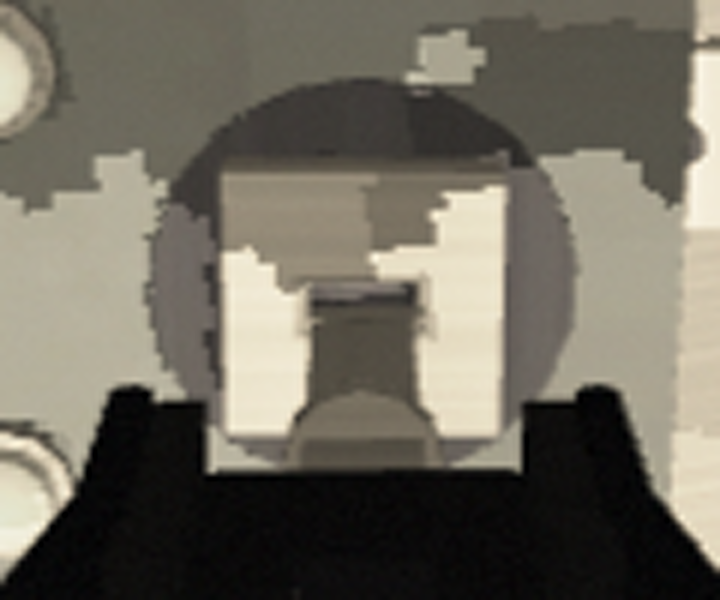

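The blade (columns 309–416) is centred over the slot (302–424), with the tip about 5 mm above it. I'll descend gently.

Call:
{"op": "arm_command", "data": {"moves": [0,0,0.3,0,0,0,0.3,0,0,0,0.3,0,0,0,0.3,0,0,0,0,0], "squeeze": 50}}

```text
time: 9.07
ee_pos: [0.5288, 0.29, 0.1229]
eef_rot: [0.1, 0.995, -0.0, -0.0]
ft_force: [0.2, -0.1, -0.5]
width: 0.0294
grip_force: 50.0
```

Call:
{"op": "arm_command", "data": {"moves": [0,0,0.2,0,0,0,0.2,0,0,0,0.1,0,0,0,0,0]}}

```text
time: 9.4
ee_pos: [0.5289, 0.2902, 0.1182]
eef_rot: [0.1, 0.995, -0.0, -0.0]
ft_force: [1.1, 0.4, -0.4]
width: 0.0295
grip_force: 50.0
```

Call:
{"op": "arm_command", "data": {"moves": [0,0,0.1,5.5,0,0,0,-5.5,0,0,0.1,-5.5,0,0,0,5.5,0,0,0.1,5.5,0,0,0,-5.5,0,0,0,-5.5,0,0,0,5.5]}}

```text
time: 10.07
ee_pos: [0.5291, 0.2901, 0.1154]
eef_rot: [0.095, 0.995, -0.0, -0.0]
ft_force: [-0.6, 0.8, -0.5]
width: 0.0292
grip_force: 50.0
```

Call:
{"op": "arm_command", "data": {"moves": [0,0,0.1,5.5,0,0,0,-5.5,0,0,0.1,-5.5,0,0,0,5.5,0,0,0.1,5.5,0,0,0,-5.5,0,0,0,-5.5,0,0,0,5.5]}}

```text
time: 10.73
ee_pos: [0.5291, 0.2901, 0.1124]
eef_rot: [0.095, 0.995, -0.0, -0.0]
ft_force: [-1.1, -0.4, -0.2]
width: 0.0293
grip_force: 50.0
```

Call:
{"op": "arm_command", "data": {"moves": [0,0,0.1,5.5,0,0,0,-5.5,0,0,0.1,-5.5,0,0,0,5.5,0,0,0.1,5.5,0,0,0,-5.5,0,0,0,-5.5,0,0,0,5.5]}}

```text
time: 11.4
ee_pos: [0.5292, 0.2894, 0.1096]
eef_rot: [0.095, 0.995, -0.001, 0.0]
ft_force: [-1.0, -4.4, 1.5]
width: 0.0294
grip_force: 50.0
```

Call:
{"op": "arm_command", "data": {"moves": [0,0,0.1,5.5,0,0,0,-5.5,0,0,0.1,-5.5,0,0,0,5.5,0,0,0,5.5,0,0,0,-5.5,0,0,0,-5.5,0,0,0,5.5]}}

```text
time: 12.07
ee_pos: [0.5288, 0.289, 0.1071]
eef_rot: [0.095, 0.995, -0.001, -0.0]
ft_force: [-1.8, -2.4, 0.2]
width: 0.0291
grip_force: 50.0
```

```bash
python3 - <<'E'
from h import *
plan([.529,.2892,.0945],168.4);s=r.read_state();print(s['ft_force'],s['torque'])
E
```

```text
t 12.07 ee [0.5288 0.289  0.1071] yaw 169.07 tilt [-0.0011 -0.0019] j7 0.48
shift cm [-0.01  0.02  1.26] turn 0.67
[-1.78890796 -2.41252769  0.20912151] [-1.05658622  0.24389206 -0.0911781 ]
```

Call:
{"op": "arm_command", "data": {"moves": [0,0,0.1,6,0,0,0,-5.5,0,0,0.1,-5.5,0,0,0,5.5,0,0,0.1,5.5,0,0,0,-5.5,0,0,0,-5.5,0,0,0,5.5]}}

```text
time: 12.73
ee_pos: [0.5291, 0.2893, 0.1044]
eef_rot: [0.1, 0.995, -0.001, -0.0]
ft_force: [-0.1, -4.3, -1.0]
width: 0.0292
grip_force: 50.0
```

Call:
{"op": "arm_command", "data": {"moves": [0,0,0.1,5.5,0,0,0,-5.5,0,0,0.1,-5.5,0,0,0,5.5,0,0,0.1,5.5,0,0,0,-5.5,0,0,0,-5.5,0,0,0,5.5]}}

```text
time: 13.4
ee_pos: [0.5293, 0.2901, 0.1016]
eef_rot: [0.099, 0.995, 0.0, 0.0]
ft_force: [1.5, -0.7, -0.3]
width: 0.029
grip_force: 50.0
```

Call:
{"op": "arm_command", "data": {"moves": [0,0,0.1,5.5,0,0,0,-5.5,0,0,0.1,-5.5,0,0,0,5.5,0,0,0.1,5.5,0,0,0,-5.5,0,0,0,-5.5,0,0,0,5.5]}}

```text
time: 14.07
ee_pos: [0.5293, 0.29, 0.0988]
eef_rot: [0.099, 0.995, -0.0, 0.0]
ft_force: [-0.5, -2.5, 2.0]
width: 0.0294
grip_force: 50.0
```

Call:
{"op": "arm_command", "data": {"moves": [0,0,0.1,5.5,0,0,0,-5.5,0,0,0.1,-5.5,0,0,0,5.5,0,0,0.05,5.5,0,0,0,-5.5,0,0,0,-5.5,0,0,0,5.5]}}

```text
time: 14.73
ee_pos: [0.5295, 0.29, 0.0966]
eef_rot: [0.1, 0.995, -0.0, 0.0]
ft_force: [-1.0, -2.3, 6.5]
width: 0.0293
grip_force: 50.0
```

Call:
{"op": "arm_command", "data": {"moves": [0,0,0.05,5.5,0,0,0,-5.5,0,0,0.05,-5.5,0,0,0,5.5,0,0,0,5.5,0,0,0,-5.5,0,0,0,-5.5,0,0,0,5.5]}}

```text
time: 15.4
ee_pos: [0.5292, 0.2898, 0.0949]
eef_rot: [0.099, 0.995, -0.0, 0.0]
ft_force: [-0.1, -1.3, -0.0]
width: 0.0294
grip_force: 50.0
```

Call:
{"op": "arm_command", "data": {"moves": [0,0,0.05,5.5,0,0,0,-5.5,0,0,0.05,-5.5,0,0,0,5.5,0,0,0,5.5,0,0,0,-5.5,0,0,0,-5.5,0,0,0,5.5]}}

```text
time: 16.07
ee_pos: [0.5291, 0.2898, 0.0939]
eef_rot: [0.099, 0.995, -0.0, -0.0]
ft_force: [0.1, -1.1, -0.5]
width: 0.0291
grip_force: 50.0
```

Call:
{"op": "arm_command", "data": {"moves": [0,0,0.05,5.5,0,0,0,-5.5,0,0,0.05,-5.5,0,0,0,5.5,0,0,0,5.5,0,0,0,-5.5,0,0,0,-5.5,0,0,0,5.5]}}

```text
time: 16.73
ee_pos: [0.5294, 0.2899, 0.0936]
eef_rot: [0.099, 0.995, -0.0, 0.0]
ft_force: [-2.2, -3.3, 5.5]
width: 0.0293
grip_force: 50.0
```

Call:
{"op": "arm_command", "data": {"moves": [0,0,0.05,5.5,0,0,0,-5.5,0,0,0,-5.5,0,0,0,5.5,0,0,0,0,0,0,0,0]}}

```text
time: 17.23
ee_pos: [0.5294, 0.29, 0.0935]
eef_rot: [0.105, 0.994, -0.0, 0.001]
ft_force: [-1.6, -3.7, 8.8]
width: 0.0292
grip_force: 50.0
```

```bash
python3 - <<'E'
from h import *
plan([.529,.2892,.0935],168.4);s=r.read_state();print(s['ft_force'],s['torque'])
im=r.camera('wrist')[:,:,::-1];o=im[170:270,265:385];a=cv2.resize(o,(400,333),interpolation=cv2.INTER_CUBIC)
o=r.camera('side')[80:180,250:370,::-1];b=cv2.resize(o,(400,333),interpolation=cv2.INTER_CUBIC)
cv2.imwrite('pics/w6c.png',np.hstack([a,b]))
E
```

```text
t 17.23 ee [0.5294 0.29   0.0935] yaw 167.92 tilt [ 0.0011 -0.0006] j7 0.46
shift cm [ 0.02 -0.09  0.  ] turn -0.48
[-1.6219109  -3.67536035  8.83914586] [-0.74878813  0.26035181 -0.03453521]
```

View pics/w6c.png

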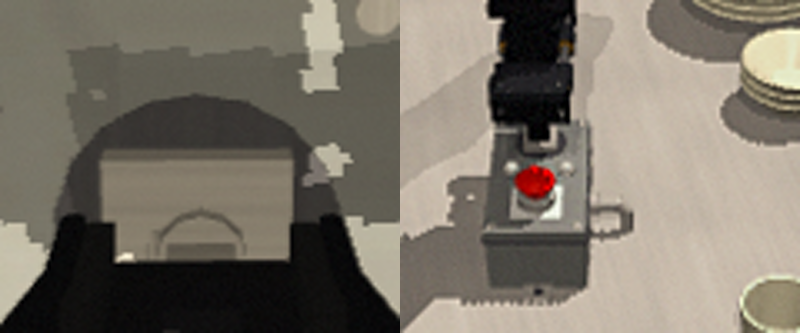

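The shoulder sits on the bezel with no neck showing, and contact of about 9 N persists after rocking, so the key is home. I'll turn it clockwise.

Call:
{"op": "arm_command", "data": {"moves": [0,-0.03,0,5,0,0,0,6,0,0,0,6,0,0,0,6,0,0,0,6,0,0,0,6,0,0,0,6,0,0,0,6,0,0,0,0], "squeeze": 60}}

```text
time: 18.08
ee_pos: [0.5296, 0.2898, 0.0936]
eef_rot: [0.496, 0.868, 0.0, 0.001]
ft_force: [-0.5, -2.6, 6.8]
width: 0.0295
grip_force: 60.0
```

```bash
python3 - <<'E'
from h import *
plan([.529,.2892,.0935],78.4);s=r.read_state();print(s['ft_force'],s['torque'])
E
```

```text
t 18.08 ee [0.5296 0.2898 0.0936] yaw 120.57 tilt [ 0.0019 -0.0005] j7 -0.3
shift cm [-0.02 -0.08  0.01] turn 42.17
[-0.53366648 -2.62792106  6.80798378] [-0.74961468 -0.09191794  0.04532865]
```

Call:
{"op": "arm_command", "data": {"moves": [0,0,0,6,0,0,0,6,0,0,0,6,0,0,0,6,0,0,0,6,0,0,0,6,0,0,0,5,0,0,0,2,0,0,0,0,0,0,0,0]}}

```text
time: 18.92
ee_pos: [0.5298, 0.2895, 0.0936]
eef_rot: [0.778, 0.629, 0.001, 0.001]
ft_force: [-0.1, -3.7, 7.2]
width: 0.0294
grip_force: 60.0
```

```bash
python3 - <<'E'
from h import *
plan([.529,.2892,.0935],78.4);s=r.read_state();print(s['ft_force'],s['torque'])
E
```

```text
t 18.92 ee [0.5298 0.2895 0.0936] yaw 77.93 tilt [ 0.0019 -0.0007] j7 -0.99
shift cm [-0.05 -0.07  0.01] turn -0.47
[-0.10321463 -3.71294194  7.15271235] [-0.96585355 -0.11295505  0.06496682]
```

Call:
{"op": "arm_command", "data": {"moves": [0,0,0,2,0,0,0,2,0,0,0,1,0,0,0,0,0,0,0,0]}}

```text
time: 19.33
ee_pos: [0.5298, 0.2895, 0.0936]
eef_rot: [0.804, 0.594, 0.001, 0.001]
ft_force: [0.2, -3.9, 6.2]
width: 0.0289
grip_force: 60.0
```

```bash
python3 - <<'E'
from h import *
plan([.529,.2892,.0935],78.4);s=r.read_state();print(s['ft_force'],s['torque'])
E
```

```text
t 19.33 ee [0.5298 0.2895 0.0936] yaw 72.94 tilt [ 0.0019 -0.0007] j7 -1.08
shift cm [-0.05 -0.07  0.01] turn -5.46
[ 0.16892298 -3.92459651  6.18436426] [-0.94456421 -0.12693905  0.16155079]
```

Call:
{"op": "arm_command", "data": {"moves": [0,0,0,1.5,0,0,0,1.5,0,0,0,0,0,0,0,0]}}

```text
time: 19.67
ee_pos: [0.5298, 0.2894, 0.0936]
eef_rot: [0.819, 0.573, 0.001, 0.001]
ft_force: [0.9, -3.1, 6.9]
width: 0.0295
grip_force: 60.0
```

```bash
python3 - <<'E'
from h import *
plan([.529,.2892,.0935],78.4);s=r.read_state();print(s['ft_force'],s['torque'])
E
```

```text
t 19.67 ee [0.5298 0.2894 0.0936] yaw 69.93 tilt [ 0.0019 -0.0007] j7 -1.12
shift cm [-0.05 -0.07  0.01] turn -8.47
[ 0.86440949 -3.08570462  6.93713526] [-0.99487763 -0.08514722  0.05715726]
```

```bash
cat > q.py <<'E'
from h import *
T=[]
for k in range(8):
    r.camera('top');s=r.read_state();T.append(np.r_[s['torque'],s['ft_force']])
print(np.mean(T,0).round(3),np.std(T,0).round(3));plan([.529,.2892,.0935],78.4)
E
python3 q.py
```

```text
[-0.989 -0.083  0.116  0.14  -3.827  6.826] [0.037 0.026 0.034 0.41  0.436 0.42 ]
t 20.07 ee [0.5298 0.2895 0.0936] yaw 69.95 tilt [ 0.0018 -0.0007] j7 -1.12
shift cm [-0.05 -0.06  0.01] turn -8.45
```

Call:
{"op": "arm_command", "data": {"moves": [0,0,0,1.5,0,0,0,1.5,0,0,0,0]}}

```text
time: 20.32
ee_pos: [0.5298, 0.2894, 0.0936]
eef_rot: [0.835, 0.551, 0.001, 0.001]
ft_force: [-0.1, -3.2, 7.2]
width: 0.0294
grip_force: 60.0
```

```bash
python3 q.py
```

```text
[-1.022 -0.091  0.118  0.164 -3.647  6.908] [0.019 0.033 0.013 0.518 0.369 0.361]
t 20.72 ee [0.5298 0.2894 0.0936] yaw 66.95 tilt [ 0.0019 -0.0007] j7 -1.17
shift cm [-0.05 -0.07  0.01] turn -11.45
```

Call:
{"op": "arm_command", "data": {"moves": [0,0,0,1.5,0,0,0,1.5,0,0,0,0]}}

```text
time: 20.97
ee_pos: [0.5297, 0.2894, 0.0935]
eef_rot: [0.849, 0.529, 0.001, 0.001]
ft_force: [-0.6, -4.4, 6.5]
width: 0.0296
grip_force: 60.0
```

```bash
python3 q.py; python3 - <<'E'
from h import *
im=r.camera('wrist')[:,:,::-1];o=im[170:290,235:415];cv2.imwrite('pics/w7c.png',cv2.resize(o,None,fx=4,fy=4,interpolation=cv2.INTER_CUBIC))
E
```

```text
[-1.059e+00 -7.000e-03  2.690e-01  4.300e-02 -4.071e+00  7.122e+00] [0.046 0.03  0.022 0.535 0.344 0.516]
t 21.37 ee [0.5297 0.2894 0.0936] yaw 63.96 tilt [ 0.0018 -0.0008] j7 -1.22
shift cm [-0.05 -0.06  0.01] turn -14.44
```

View pics/w7c.png

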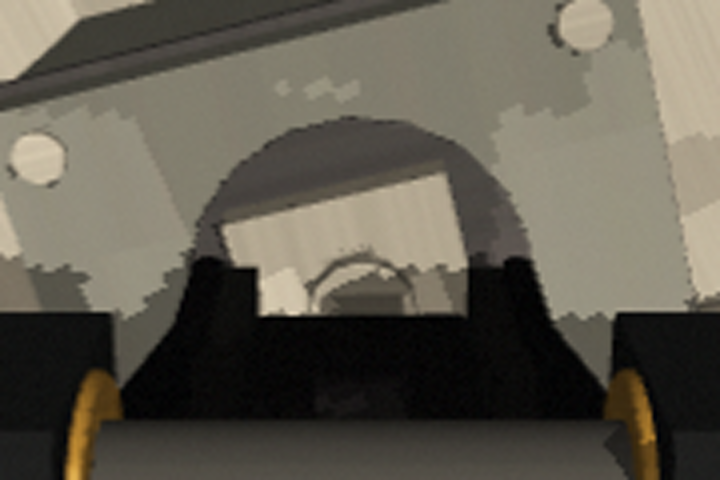

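The picture shows the bezel turned about 14° past square to the gripper, with the key's shank still square in the fingers and the shoulder seated. Torque jumped from 0.12 to 0.27 N m, so the key is at its stop and firmly held.

```bash
python3 -c "
from bench import r
print(r.close_job())"
```

```text
the job is handed in; nothing more can be done
None
```

The job is handed in: the gas key was taken from its -y peg, rocked fully home at under 10 N, and turned clockwise to its stop, where it is still gripped and held; the result of the judging was not shown.

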